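# Feed a root block through the cutting guide to its spring stop

## Robot

A 6-joint arm with a two-finger parallel gripper is mounted at the origin on the work surface; the furniture and walls round the work are solid. World frame = base frame: x ahead of the robot, y to its left, z up, the work surface at z = 0. Lengths are in m, angles in rad, forces in N, time in s.
With the tool pointing down it reaches from about 0.35 to 0.775 m from the base axis. Payload 5.5 kg.
Tool frame: the origin (TCP) lies at the very end of the fingers, on their centre line; the grasp point (between the pads) lies hold_point_z behind it (hold_point_z is the distance from the TCP to the grasp point, in m); x points along the fingers, y is the direction in which the jaws open and shut, and the axes are right-handed (so a half turn about x gives the same grasp; the last joint's range is limited). The gripper opens to 85 mm and grips with 20 to 120 N. Pads are 22 mm wide; open, the fingers measure 114 mm over their backs; the gripper's body (76 mm by 85 mm) begins 54 mm behind the grasp point. The pads swing forward as they close: fully open they stand 13 mm farther back than shut.
Start: joints at [1.183, 0.313, 0.046, 1.304, 0, 1.431], TCP at [0.141, 0.557, 0.231] pointing down, gripper open.
Joint ranges: [-2.76, 2.76], [-0.86, 1.69], [-1.03, 1.26], [-2.2, 2.34], [-1.47, 1.5], [-3.14, 3.14]. Speed limits (rad/s): [2.57, 2.57, 3.14, 3.14, 3.14, 3.14].

## Interface

Orientations are given as a unit quaternion [w, x, y, z].
In Python, from workcell import * gives the robot as it stands. The module is installed in compiled form; this text tells all that it offers.
- The arm moves only by the tool step_arm, never from a script. Its argument "targets" is a list of rows, each a list of 3 entries, a list of its own where there are three numbers: the turn, a rotation vector about the tool's x, y, z in degrees, then the shift along the tool's x, y, z in cm, then the finger opening in cm, from 0 to 8.54. A call has exactly 10 rows; each row shifts and turns the commanded pose from where the row before left it, along the tool's axes as they then stand; what a row does not reach is not made up. A row lasts 1/10 s, in which the tool goes at most 50 mm and 8.59 degrees, less where a joint would pass 70% of its speed; a pose out of reach is approached as far as the arm can. A call with a gripper value outside its range is refused whole. The fingers move at their own pace and stop on an object; "force" is the grip in N (left out, the last holds). Time passes only in rows, so rows that do not move let the fingers close, or fill a call up. It gives the time, the measured TCP pose, the force and the opening at its end, in the units of the state.
- get_state(): the state, without advancing time (a new reading comes with each control period).
- read_camera(name): name is "side" or "top" or "wrist"; returns the picture (480x640x3 uint8, red, green, blue); there is no depth.
- camera_model(name): a dict with "fx", "fy", "cx", "cy" (pixels), "dist_coeffs" ([k1, k2, p1, p2, k3] as OpenCV has them; the pictures are not rectified), "xyz" and "rotation" of the camera in the world; the wrist camera has in their place "T_tool_cam" (4x4, takes a point from camera to tool coordinates, whose origin is the TCP and whose axes are the tool frame's). Camera axes: x right, y down, z forward; pixel columns grow to the right and rows downward; lengths in m; the calibration is good to about 2 mm. A picture is of the moment at which its call begins: read the wrist's pose just before it. camera_model takes no time and is no camera call.
- hand_in(): hands the job in, once; it reports no verdict.
Trained networks look in the newest picture that a camera, given by its name, has taken for a name from the list of things; names that differ only in an ending like _2 or _b are one class to them, and where a whole thing is asked for, a point or a joint stands for the part that bears it (a point fixed in the world has none). Each returns a list of dicts, best first, with "p" (0 to 1); they miss things now and then, are a little off and sometimes report something else, mostly with a low value. They report only what shows in the picture. A call takes as long as a camera call. They do not tell look-alikes from the thing itself.
- find_in(camera, label): "extent" ([left, top, width, height] in pixels, round what is visible of it).
- silhouettes(camera, label): "mask" (480x640 bool, what is visible of it) and "extent" ([left, top, width, height] in pixels, round what is visible of it).
The state is a dict: "clock": time; "joint_pos": joint angles; "qvel": joint speeds; "tau": joint torques, N m; "tcp_pos": TCP position; "orientation": TCP orientation; "wrist_force": force on the tool from outside, world axes, zero at the start; "ft_torque": the same for the moment, N m; "finger_gap": finger opening in m.
Only numpy, scipy, OpenCV 4.12 (cv2) and the standard library are available. Lean on these libraries where they do the work, as an engineer would, in place of code of your own. Each camera call takes 0.05 s, during which the arm holds its last target.

## Task

Get the root block ready for slicing: lay it in the open trough of the wooden cutting guide, then push it through the guide's covered tunnel with the push stick until it bears on the sprung rubber pad of the hidden end stop, gently, without ramming the stop. Then draw the push stick out and lay it down on the worktop clear of the guide, leaving the block in there against the pad; leave the brass weight, the steel tin and the press stone where they are.

Things in the scene. Friction and masses are not known exactly. Their poses are not given: they have to be found in the camera images.
- guide: Wooden cutting guide fixed on the worktop; the block is fed along its +x axis. Origin: on the worktop, on the channel's centre line, at the tunnel mouth. Base board 250 x 62 x 12 mm, from x -85 to +165 mm; its top, 12 mm up, is the channel floor. In front of the mouth (x < 0) an open trough, beyond it a covered tunnel, at its far end the end stop.
- trough (a point): Middle of the open loading trough, on the channel floor, 45 mm before the tunnel mouth (x -45 mm). The trough runs from x -80 to 0 mm between two fences 12 mm high above the floor, 38 mm apart at the rear (x -80), narrowing evenly to 23 mm at the mouth; open above and at the rear.
- tunnel_mouth (a point): Middle of the tunnel mouth, on the channel floor. Tunnel: x 0 to 130 mm, inside 24 wide x 34 mm high, outside 44 mm wide; cover top 53 mm above the worktop, with a 4 mm knife slot across at x 75. Inside, a leaf spring on the +y side (x 42 to 104) presses the block on the -y fence: it drags with up to about 7 N from there, level once its front is past x 72, and holds it where it is left.
- end_stop: Wood block fixed in the tunnel's far end; origin under its centre, on the channel floor, x 142.5 mm. Its set screw (brass knob behind) bears an 18 mm rubber pad facing the block. The screw's setting varies and is not measured: the pad's face is 83 to 113 mm past the mouth, to be found by feel. The sprung pad gives 4 mm (0.6 N rising to 4.6 N), then is hard; over 15 N on it is ramming.
- root_block: Small pale rectangular block of hard root, 45 mm long (its x) x 21 mm wide (y) x 30 mm high (z), about 40 g, lying loose on the worktop; origin at the centre of its underside. Either end may go first.
- push_stick: Brown hardwood push stick, 200 mm long (x) x 14 mm wide (y), strip 18 mm high, about 60 g; lies on its underside. Origin at the centre of its underside. Its pushing tip is at x +100 mm. Near the rear a grip of the same 14 mm width, from x -90 to -40 mm, rises to 50 mm above the underside: take it there.
- press_stone: Bystander: flat oval cream stone 36 x 54 x 18 mm, loose; origin under its centre.
- weight: Bystander: brass balance weight 25 mm across, 34 mm high, loose; origin under its centre.
- tin: Bystander: open round steel tin 80 mm across, 43 mm high, loose; origin under its centre.
Not all that is in view belongs to the job. Leave any orange or purple look-alike of the root_block alone.

How it is judged:
On the way, in this order (a step that is already met when the one before it is completed fails the run):
1. the block, lying in the trough, has been let go (x of root_block in the frame of guide between -0.085 and 0 m and y of root_block in the frame of guide between -0.012 and 0.012 m and z of root_block in the frame of guide between 0.008 and 0.016 m and contact force between the fingers and root_block below 0.05 N), for 0.2 s.
2. the push stick drives the block into the tunnel (its centre more than 10 mm past the mouth) (x of root_block in the frame of guide above 0.01 m and contact force between push_stick and root_block above 0.2 N).
3. the push stick presses the block against the stop's pad (contact force between root_block and end_stop above 0.4 N and contact force between push_stick and root_block above 0.2 N), for 0.1 s.
At the end, for the whole second after the job is handed in: Block at rest upright (0.1 rad) in the tunnel, centre over 55 mm past the mouth and within 5 mm of the centre line, bearing on the end stop's pad with over 0.3 N; push stick let go, at rest on the worktop (origin below 12 mm), touching neither block nor guide (contact force between root_block and end_stop above 0.3 N and x of root_block in the frame of guide above 0.055 m and y of root_block in the frame of guide between -0.005 and 0.005 m and angle between root_block's own z axis and vertical below 0.1 rad and linear speed of root_block below 0.005 m/s and contact force between push_stick and root_block below 0.05 N and contact force between push_stick and guide below 0.05 N and height (world z) of push_stick below 0.012 m and linear speed of push_stick below 0.01 m/s).
It fails at once if the stop is rammed: the block presses it with more than 15 N (contact force between root_block and end_stop above 15 N).
It fails at once if the fingers touch the block once its centre is in the tunnel: it is fed with the push stick (x of root_block in the frame of guide above 0.01 m and z of root_block in the frame of guide below 0.03 m and horizontal distance between root_block and guide below 0.13 m and y of root_block in the frame of guide between -0.015 and 0.015 m and contact force between the fingers and root_block above 0.3 N).
It fails at once if the press stone, weight or tin is moved more than 20 mm (distance of any of press_stone, weight, tin from where it was at the start of the episode above 0.02 m).
It also fails if it takes over 69 s, if anything falls off the work surface, if the arm or the gripper's body presses on something with over 40 N, if the wrist force passes 120 N, or if a joint passes its speed limit or range.

## Working session

There is one attempt and no reset: what is moved stays moved. The work goes in short steps, Python scripts to look and compute and a tool call to move; the robot and the scene stay as the last step left them, time stands still between calls to the robot, and variables do not carry over. Pictures are saved under pics/ and viewed, and the job is handed in when it is done.

Besides the shell and the picture viewer there is one more tool, called after "Call:" by a JSON object that holds its "op" and its "data". step_arm: Moves the arm, as the interface text tells. Its arguments: {"type":"object","properties":{"targets":{"type":"array","items":{"type":"array"}},"force":{"type":"number"}},"required":["targets"]}

```bash
mkdir -p pics
python3 - <<'E'
from workcell import *
import cv2
s=get_state();print(s)
for n in ("top","side","wrist"):
    im=read_camera(n);cv2.imwrite(f"pics/{n}0.png",im[:,:,::-1]);print(n,camera_model(n))
E
```

```text
{'clock': 0.0, 'joint_pos': array([ 1.18341890e+00,  3.13988705e-01,  4.49824214e-02,  1.30359415e+00,
       -1.04526384e-05,  1.43118041e+00]), 'qvel': array([ 0.00016707,  0.00146861,  0.00043501,  0.0007091 ,  0.00016142,
       -0.00053722]), 'tau': array([-8.09911694e-05, -4.80631649e+01,  2.98530972e+01,  1.95326109e-02,
       -1.42018389e-04, -1.22511051e-05]), 'tcp_pos': array([0.1408376 , 0.55696208, 0.23041693]), 'orientation': array([ 0.70152508,  0.08675621,  0.70185021, -0.0879898 ]), 'wrist_force': array([ 0.45309073, -0.64383924, -0.98040333]), 'ft_torque': array([-0.00163187,  0.00616664,  0.02532357]), 'finger_gap': 0.08539367105529563}
top {'fx': 550.7748921181914, 'fy': 550.7748921181914, 'cx': 313.5764329947236, 'cy': 230.08787639174636, 'dist_coeffs': array([-0.04587657,  0.        ,  0.        ,  0.        ,  0.        ]), 'xyz': array([ 0.37535519, -0.0041977 ,  1.1985728 ]), 'rotation': array([ 0.04787019, -0.70492542,  0.7056292 , -0.05362866])}
side {'fx': 526.9293651373949, 'fy': 526.9293651373949, 'cx': 316.3682847188433, 'cy': 239.76435300310285, 'dist_coeffs': array([0.02975916, 0.        , 0.        , 0.        , 0.        ]), 'xyz': array([ 0.29061808, -0.66534409,  0.4990465 ]), 'rotation': array([-0.47938392,  0.85936505, -0.15139338,  0.09360984])}
wrist {'fx': 393.35952969402655, 'fy': 393.35952969402655, 'cx': 314.480716758364, 'cy': 237.2259557395566, 'dist_coeffs': array([-0.07291487,  0.        ,  0.        ,  0.        ,  0.        ]), 'T_tool_cam': array([[-7.16868538e-04, -3.06980970e-01,  9.51715383e-01,
        -1.42891826e-01],
       [ 9.99999541e-01,  3.84196375e-04,  8.77162647e-04,
         1.58275940e-03],
       [-6.34917840e-04,  9.51715575e-01,  3.06980554e-01,
        -7.86007049e-02],
       [ 0.00000000e+00,  0.00000000e+00,  0.00000000e+00,
         1.00000000e+00]])}
```

View pics/top0.png

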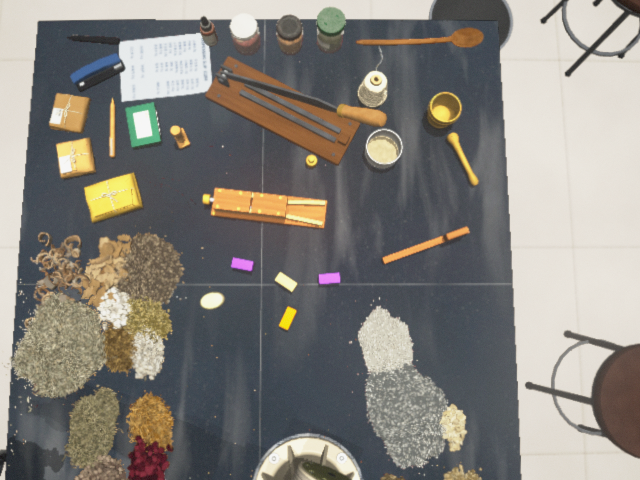

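View pics/side0.png

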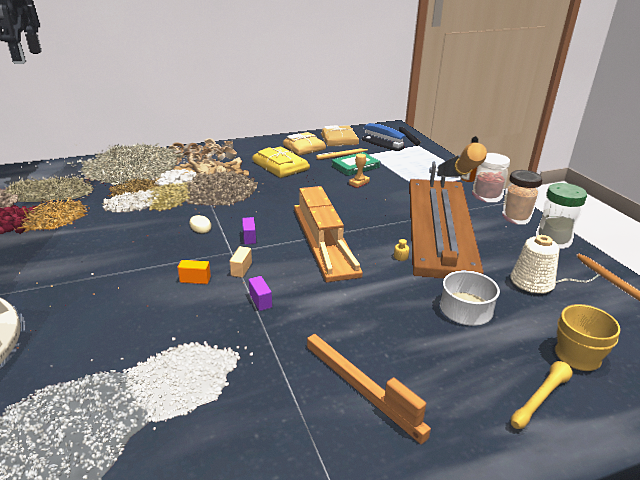

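View pics/wrist0.png

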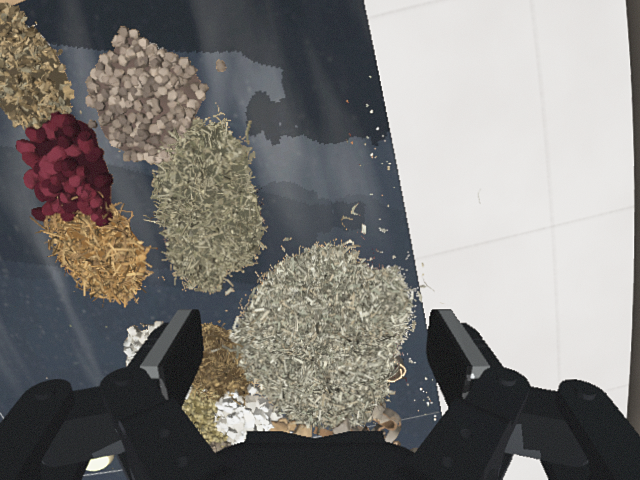

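The root block candidates in the top view are pale (286,282), purple (242,265) and (329,279), and orange (288,319). Only the pale one fits the description. The stick is at (425,245) with its grip at the right end, and the guide is at (268,208) with its mouth and trough on the right.

```bash
cat > h.py <<'E'
from workcell import *
import numpy as np, cv2
from scipy.spatial.transform import Rotation as R
from scipy.optimize import minimize, least_squares
def q2R(q): return R.from_quat([q[1],q[2],q[3],q[0]]).as_matrix()
class Cam:
    def __init__(s,name,st=None):
        m=camera_model(name); s.K=np.array([[m['fx'],0,m['cx']],[0,m['fy'],m['cy']],[0,0,1]]); s.d=np.array(m['dist_coeffs'])
        if name=='wrist':
            T=np.array(m['T_tool_cam']); Rt=q2R(st['orientation']); s.R=Rt@T[:3,:3]; s.p=Rt@T[:3,3]+st['tcp_pos']
        else: s.R=q2R(m['rotation']); s.p=np.array(m['xyz'])
    def proj(s,P):
        P=np.atleast_2d(P); Rwc=s.R.T
        return cv2.projectPoints(P.astype(float).reshape(-1,1,3),cv2.Rodrigues(Rwc)[0],-Rwc@s.p,s.K,s.d)[0].reshape(-1,2)
    def ray(s,uv):
        u=cv2.undistortPoints(np.array(uv,float).reshape(-1,1,2),s.K,s.d).reshape(-1,2)
        return np.c_[u,np.ones(len(u))]@s.R.T
    def onz(s,uv,z):
        r=s.ray(uv); return s.p+r*((z-s.p[2])/r[:,2])[:,None]
def tri(c1,uv1,c2,uv2):
    a=c1.ray([uv1])[0];b=c2.ray([uv2])[0]
    t=np.linalg.lstsq(np.c_[a,-b],c2.p-c1.p,rcond=None)[0]
    A=c1.p+a*t[0];B=c2.p+b*t[1]; return (A+B)/2,np.linalg.norm(A-B)
def box(x0,x1,y0,y1,z0,z1): return np.array([[x,y,z] for x in(x0,x1) for y in(y0,y1) for z in(z0,z1)],float)
def place(V,x,y,z,yaw): 
    c,s_=np.cos(yaw),np.sin(yaw); return V@np.array([[c,-s_,0],[s_,c,0],[0,0,1]]).T+[x,y,z]
def render(cam,parts,pose,S=4):
    im=np.zeros((480*S,640*S),np.uint8)
    for V in parts:
        h=cv2.convexHull(cam.proj(place(V,*pose)).astype(np.float32)*S+S/2-.5).reshape(-1,2)
        cv2.fillConvexPoly(im,np.round(h).astype(np.int32),255)
    return cv2.resize(im,(640,480),interpolation=cv2.INTER_AREA)/255.
def fit(cams,masks,parts,x0,free):  # free indices
    bl=lambda a:cv2.GaussianBlur(a.astype(np.float32),(0,0),1.0)
    M=[bl(m) for m in masks]
    x0=np.array(x0,float); sc=np.array([.01,.01,.01,.15])
    def f(v):
        p=x0.copy();p[free]+=v*sc[free]
        return sum(np.abs(bl(render(c,parts,p))-m).sum() for c,m in zip(cams,M))
    best=minimize(f,np.zeros(len(free)),method='Nelder-Mead',options=dict(initial_simplex=np.vstack([np.zeros(len(free)),np.eye(len(free))*.7]),maxiter=200,xatol=.01))
    p=x0.copy();p[free]+=best.x*sc[free]; return p,best.fun/sum(m.sum() for m in M)
BLOCK=[box(-.0225,.0225,-.0105,.0105,0,.03)]
STICK=[box(-.1,.1,-.007,.007,0,.018),box(-.09,-.04,-.007,.007,0,.05)]
E
python3 - <<'E'
from h import *
T=Cam('top');S=Cam('side')
print(T.R.round(2))
for c in('top','side'):
    read_camera(c)
    for l in('root_block','push_stick','guide','end_stop','tin','weight','press_stone'):
        for d in silhouettes(c,l)[:5]:
            print(c,l,round(d['p'],2),np.round(d['extent'],0), d['mask'].sum())
            if l in('root_block','push_stick','guide'): np.save(f"m_{c}_{l}_{int(d['extent'][0])}.npy",d['mask'])
print(get_state()['clock'])
for l,uv,z in (('block',(286,282),.03),('mouth',(287,209),.05),('rear',(327,214),.012),('sticktip',(385,260),.018),('stickend',(467,232),.018)): print(l,T.onz([uv],z)[0].round(3))
E
ls
```

```text
[[-0.   -0.99  0.14]
 [-1.    0.   -0.01]
 [ 0.01 -0.14 -0.99]]
top root_block 0.73 [280. 307.  18.  23.] 226
top root_block 0.68 [320. 272.  23.  10.] 217
top root_block 0.58 [231. 255.  24.  15.] 230
top root_block 0.49 [279. 274.  18.  14.] 174
top push_stick 0.64 [380. 226.  89.  39.] 704
top guide 0.71 [202. 191. 127.  37.] 3324
top end_stop 0.45 [203. 193.   8.  11.] 91
top tin 0.72 [367. 129.  37.  39.] 1146
top weight 0.48 [307. 152.   9.  16.] 93
top press_stone 0.73 [198. 291.  28.  18.] 325
side root_block 0.96 [229. 246.  23.  28.] 526
side root_block 0.83 [247. 278.  27.  32.] 546
side root_block 0.71 [180. 259.  32.  25.] 706
side root_block 0.59 [243. 219.  10.  24.] 284
side push_stick 0.77 [306. 333. 121. 112.] 3311
side push_stick 0.72 [393. 238.  14.  21.] 212
side guide 0.59 [293. 184.  70.  99.] 3499
side tin 0.56 [438. 269.  60.  56.] 2618
side weight 0.81 [397. 238.  10.  20.] 220
side press_stone 0.78 [192. 214.  22.  20.] 308
0.95
block [0.433 0.045 0.03 ]
mouth [0.587 0.043 0.05 ]
rear [ 0.583 -0.043  0.012]
sticktip [ 0.481 -0.168  0.018]
stickend [ 0.542 -0.348  0.018]
h.py
m_side_guide_292.npy
m_side_push_stick_306.npy
m_side_push_stick_393.npy
m_side_root_block_179.npy
m_side_root_block_229.npy
m_side_root_block_243.npy
m_side_root_block_247.npy
m_top_guide_201.npy
m_top_push_stick_380.npy
m_top_root_block_231.npy
m_top_root_block_278.npy
m_top_root_block_280.npy
m_top_root_block_319.npy
pics
```

```bash
cat >> h.py <<'E'
def fence(sg): return np.array([[x,sg*y,z] for x,ys in((-.08,(.019,.024)),(0,(.0115,.0165))) for y in ys for z in(.012,.024)])
GUIDE=[box(-.085,.165,-.031,.031,0,.012),box(0,.13,-.022,.022,.012,.053)]
E
python3 - <<'E'
from h import *
T=Cam('top');S=Cam('side');C=[T,S]
L=lambda *n:[np.load(f'm_{x}.npy') for x in n]
for nm,ms,parts,p0 in (('block',('top_root_block_278','side_root_block_229'),BLOCK,(.433,.045,0,-.6)),
  ('stick',('top_push_stick_380','side_push_stick_306'),STICK,(.511,-.258,0,np.arctan2(.18,-.061))),
  ('guide',('top_guide_201','side_guide_292'),GUIDE,(.585,.043,0,np.arctan2(.09,.005)))):
    M=L(*ms)
    for lab,cs,mm,fr in (('top',[T],M[:1],[0,1,3]),('side',[S],M[1:],[0,1,3]),('both',C,M,[0,1,3]),('both z',C,M,[0,1,2,3])):
        p,e=fit(cs,mm,parts,p0,np.array(fr)); print(nm,lab,p.round(4),round(np.degrees(p[3]),1),round(e,3))
    for n,c in(('top',T),('side',S)):
        im=cv2.imread(f'pics/{n}0.png')
        for V in parts:
            h=cv2.convexHull(c.proj(place(V,*p)).astype(np.float32)); cv2.polylines(im,[np.round(h*16).astype(np.int32)],True,(0,255,0),1,cv2.LINE_AA,4)
        ce=c.proj(place(np.zeros((1,3)),*p))[0].astype(int); w=90 
        x,y=max(ce[0]-w,0),max(ce[1]-w,0)
        cv2.imwrite(f'pics/ov_{nm}_{n}.png',cv2.resize(im[y:y+2*w,x:x+2*w],(400,400),interpolation=cv2.INTER_CUBIC))
r=[np.hstack([cv2.imread(f'pics/ov_{a}_{n}.png') for a in('block','stick','guide')]) for n in('top','side')]
cv2.imwrite('pics/ov.png',cv2.resize(np.vstack(r),(800,533)))
E
```

```text
block top [ 0.4308  0.0433  0.     -0.4791] -27.5 1.201
block side [ 0.4339  0.0492  0.     -0.1486] -8.5 0.547
block both [0.4335 0.0483 0.     1.0219] 58.6 0.119
block both z [0.4326 0.043  0.0046 1.0271] 58.9 0.123
stick top [ 0.5129 -0.2566  0.      1.913 ] 109.6 0.058
stick side [ 0.5125 -0.2529  0.      1.9073] 109.3 0.105
stick both [ 0.5122 -0.2547  0.      1.9061] 109.2 0.102
stick both z [ 5.1240e-01 -2.5450e-01 -8.0000e-04  1.9096e+00] 109.4 0.104
guide top [0.5918 0.0447 0.     1.457 ] 83.5 0.059
guide side [0.5924 0.0504 0.     1.4538] 83.3 0.067
guide both [0.592  0.0469 0.     1.4552] 83.4 0.074
guide both z [0.5903 0.0441 0.0041 1.4515] 83.2 0.069
```

View pics/ov.png

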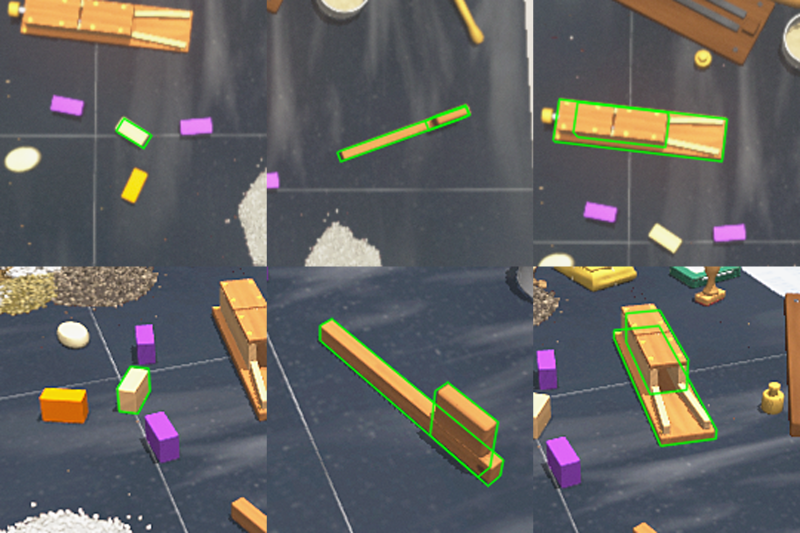

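```bash
cat >> h.py <<'E'
def plan(pos,jaw=None,pre=True):
    """deltas to tcp pos with tool down and jaw axis at world angle jaw (deg, mod 180): turn first, then shifts in turned frame"""
    s=get_state(); Rt=q2R(s['orientation']); y=Rt[:,1]; cur=np.degrees(np.arctan2(y[1],y[0]))
    print('clock',round(s['clock'],2),'tcp',s['tcp_pos'].round(4),'jaw',round(cur,2),'xax',Rt[:,0].round(3),'J',s['joint_pos'].round(2))
    d=0 if jaw is None else (jaw-cur+90)%180-90
    # tool x points down: turn about tool x by -d gives world yaw +d
    R2=Rt@R.from_rotvec([np.radians(-d),0,0]).as_matrix()
    print('turn x',round(-d,2),'shift turned frame cm',(R2.T@(np.array(pos)-s['tcp_pos'])*100).round(2),'| unturned',(Rt.T@(np.array(pos)-s['tcp_pos'])*100).round(2))
E
python3 - <<'E'
from h import *
import workcell
print([x for x in dir(workcell) if not x.startswith('_')])
print(globals().get('hold_point_z'))
# wrist cam: view over block/guide
plan((.52,.03,.27),58.8+90)
for n,p in(('tcp above',(.0,0,.0)),): pass
E
```

```text
['MotionError', 'camera_model', 'find_in', 'get_state', 'hand_in', 'hold_point_z', 'read_camera', 'silhouettes']
0.0187
clock 0.95 tcp [0.1411 0.5575 0.2314] jaw 75.8 xax [ 0.  0. -1.] J [ 1.18  0.31  0.05  1.3  -0.    1.43]
turn x -73.0 shift turned frame cm [ -3.87 -59.74 -25.49] | unturned [ -3.87 -41.84  49.67]
```

Call:
{"op": "step_arm", "data": {"targets": [[[0,0,0],[-0.4,-3.2,3.8],8.54],[[0,0,0],[-0.4,-3.2,3.8],8.54],[[0,0,0],[-0.4,-3.2,3.8],8.54],[[0,0,0],[-0.4,-3.2,3.8],8.54],[[0,0,0],[-0.4,-3.2,3.8],8.54],[[0,0,0],[-0.4,-3.2,3.8],8.54],[[0,0,0],[-0.4,-3.2,3.8],8.54],[[0,0,0],[-0.4,-3.2,3.8],8.54],[[0,0,0],[-0.4,-3.2,3.8],8.54],[[0,0,0],[-0.3,-3.2,3.8],8.54]]}}

```text
clock: 1.95
tcp_pos: [0.432, 0.1522, 0.271]
orientation: [0.702, 0.088, 0.701, -0.087]
wrist_force: [0.8, 0.5, -0.3]
finger_gap: 0.0857
```

Call:
{"op": "step_arm", "data": {"targets": [[[0,0,0],[0,-3.2,3.9],8.54],[[0,0,0],[0,-3.2,3.9],8.54],[[0,0,0],[0,-3.2,3.9],8.54],[[-8.5,0,0],[0,0,0],8.54],[[-8.5,0,0],[0,0,0],8.54],[[-8.5,0,0],[0,0,0],8.54],[[-8.5,0,0],[0,0,0],8.54],[[-8.5,0,0],[0,0,0],8.54],[[-8.5,0,0],[0,0,0],8.54],[[-8.5,0,0],[0,0,0],8.54]]}}

```text
clock: 2.95
tcp_pos: [0.52, 0.0333, 0.2703]
orientation: [0.652, -0.274, 0.652, 0.274]
wrist_force: [-1.0, 0.2, -0.8]
finger_gap: 0.0851
```

Run:
```python
from h import *
s=get_state(); im=read_camera('wrist'); cv2.imwrite('pics/w1.png',im[:,:,::-1]); W=Cam('wrist',s)
np.save('w1_R.npy',W.R);np.save('w1_p.npy',W.p)
for l in('root_block','guide'):
    for i,d in enumerate(silhouettes('wrist',l)[:5]):
        e=np.array(d['extent']); c=[e[0]+e[2]/2,e[1]+e[3]/2]; print(l,i,round(d['p'],2),e.round(),W.onz([c],.03)[0].round(3)); np.save(f'm_w1_{l}_{i}.npy',d['mask'])
print(W.proj([[.4326,.044,0],[.59,.0445,.012]]))
```

```text
root_block 0 0.97 [373. 117.  29.  49.] [0.435 0.047 0.03 ]
root_block 1 0.86 [416.  67.  57.  35.] [0.362 0.045 0.03 ]
root_block 2 0.86 [396. 207.  44.  48.] [0.471 0.137 0.03 ]
root_block 3 0.68 [295.  48.  46.  51.] [ 0.44  -0.043  0.03 ]
guide 0 0.97 [200. 165. 186. 207.] [0.592 0.077 0.03 ]
[[381.87277463 135.35603285]
 [274.38599494 241.13287724]]
```

View pics/w1.png

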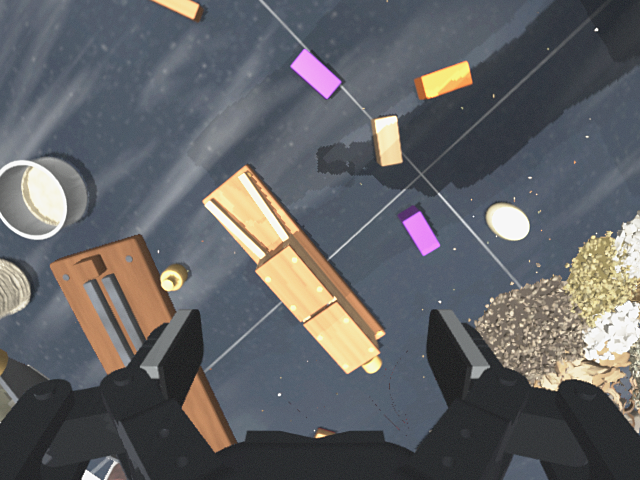

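Run:
```python
from h import *
T=Cam('top');S=Cam('side');W=Cam('wrist',get_state());W.R=np.load('w1_R.npy');W.p=np.load('w1_p.npy')
L=lambda *n:[np.load(f'm_{x}.npy') for x in n]
G2=[box(-.085,.165,-.031,.031,0,.012),box(0,.155,-.022,.022,.012,.053)]
im=cv2.imread('pics/w1.png')
for nm,ms,parts,p0 in (('block',('top_root_block_278','side_root_block_229','w1_root_block_0'),BLOCK,(.433,.045,0,1.025)),
  ('guide',('top_guide_201','side_guide_292','w1_guide_0'),G2,(.591,.0445,0,1.454))):
    M=L(*ms)
    for lab,cs,mm,fr in (('w',[W],M[2:],[0,1,3]),('w+side z',[S,W],M[1:],[0,1,2,3]),('all z',[T,S,W],M,[0,1,2,3]),('w+top',[T,W],[M[0],M[2]],[0,1,3]) ):
        p,e=fit(cs,mm,parts,p0,np.array(fr)); print(nm,lab,p.round(4),round(np.degrees(p[3]),1),round(e,3))
        if lab=='w':q=p
    for V in (BLOCK if nm=='block' else GUIDE+[fence(1),fence(-1)]):
        h=cv2.convexHull(W.proj(place(V,*q)).astype(np.float32)); cv2.polylines(im,[np.round(h*16).astype(np.int32)],True,(0,255,0),1,cv2.LINE_AA,4)
cv2.imwrite('pics/w1ov.png',cv2.resize(im[90:390,180:480],(600,600)))
```

```text
block w [0.4342 0.047  0.     1.0213] 58.5 0.141
block w+side z [4.3370e-01 4.8500e-02 3.0000e-04 1.0141e+00] 58.1 0.116
block all z [4.3370e-01 4.7900e-02 6.0000e-04 1.0124e+00] 58.0 0.135
block w+top [0.4346 0.047  0.     0.9991] 57.2 0.158
guide w [0.5924 0.0475 0.     1.457 ] 83.5 0.03
guide w+side z [5.9170e-01 4.7600e-02 1.2000e-03 1.4541e+00] 83.3 0.034
guide all z [ 0.5924  0.0476 -0.      1.4567] 83.5 0.037
guide w+top [0.5924 0.0475 0.     1.4577] 83.5 0.038
```

View pics/w1ov.png

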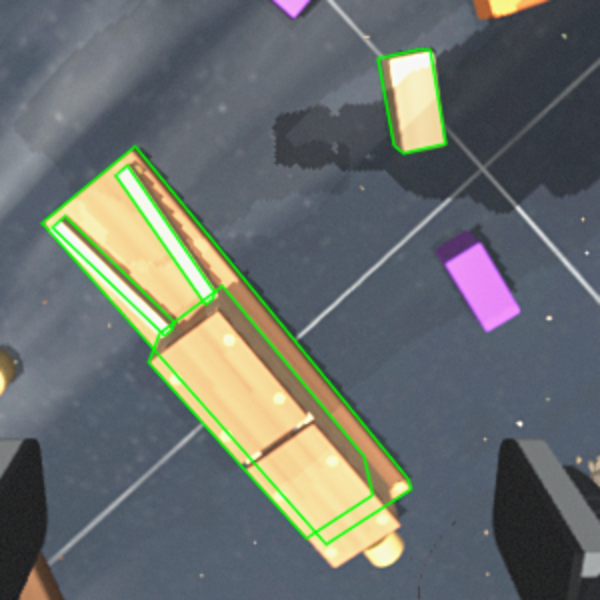

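Run:
```python
from h import *
plan((.4340,.0475,.014),148)
```

```text
clock 3.1 tcp [0.52   0.0333 0.2703] jaw 135.12 xax [ 0.  0. -1.] J [-0.09  0.2  -0.01  1.36  0.   -0.88]
turn x -12.88 shift turned frame cm [25.63  8.05 -3.36] | unturned [25.63  7.1  -5.07]
```

Call:
{"op": "step_arm", "data": {"targets": [[[-6.44,0,0],[2.5,0,0],5.0],[[-6.44,0,0],[2.5,0,0],5.0],[[0,0,0],[3.5,2.01,-0.84],5.0],[[0,0,0],[3.5,2.01,-0.84],5.0],[[0,0,0],[3.5,2.01,-0.84],5.0],[[0,0,0],[3.5,2.02,-0.84],5.0],[[0,0,0],[2.8,0,0],5.0],[[0,0,0],[2.0,0,0],5.0],[[0,0,0],[0.8,0,0],5.0],[[0,0,0],[0,0,0],5.0]], "force": 30}}

```text
clock: 4.1
tcp_pos: [0.4333, 0.0473, 0.0236]
orientation: [0.618, -0.343, 0.619, 0.344]
wrist_force: [-0.0, 0.2, -1.1]
finger_gap: 0.05
```

Run:
```python
from h import *
s=get_state(); im=read_camera('wrist'); cv2.imwrite('pics/w2.png',im[:,:,::-1]);W=Cam('wrist',s)
plan((.4340,.0475,.014),148)
print(W.proj(place(BLOCK[0],.434,.0475,0,np.radians(58))).round())
```

```text
clock 4.15 tcp [0.4342 0.0472 0.0245] jaw 148.1 xax [-0.  0. -1.] J [-0.08  0.23 -0.62  0.72  0.   -1.09]
turn x 0.1 shift turned frame cm [1.05 0.03 0.01] | unturned [1.05 0.03 0.01]
[[289. 240.]
 [284. 265.]
 [336. 240.]
 [340. 265.]
 [290. 329.]
 [287. 367.]
 [334. 329.]
 [337. 367.]]
```

View pics/w2.png

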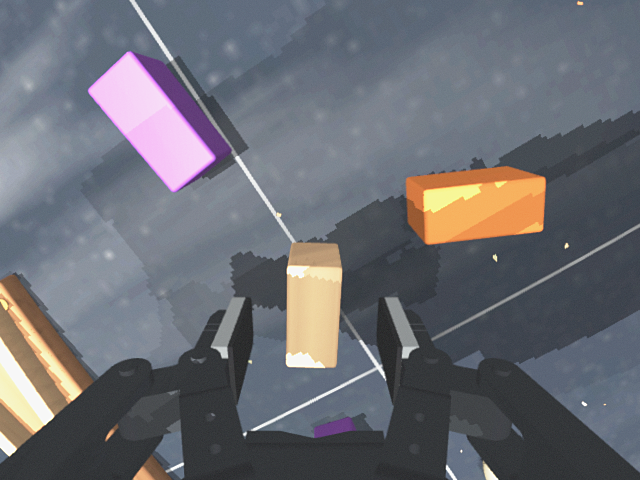

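The pale block (287–341, 265–367) is centred between the jaws, and its corners match the model to 1–2 px. I'll descend, close and lift.

Call:
{"op": "step_arm", "data": {"targets": [[[0,0,0],[1.05,0,0],5.0],[[0,0,0],[0,0,0],1.5],[[0,0,0],[0,0,0],1.5],[[0,0,0],[0,0,0],1.5],[[0,0,0],[0,0,0],1.5],[[0,0,0],[0,0,0],1.5],[[0,0,0],[-1,0,0],1.5],[[0,0,0],[-2,0,0],1.5],[[0,0,0],[-2,0,0],1.5],[[0,0,0],[0,0,0],1.5]], "force": 30}}

```text
clock: 5.15
tcp_pos: [0.4361, 0.0472, 0.0665]
orientation: [0.619, -0.345, 0.616, 0.343]
wrist_force: [-0.0, 0.8, 0.9]
finger_gap: 0.0206
```

Run:
```python
from h import *
s=get_state(); im=read_camera('wrist'); cv2.imwrite('pics/w3.png',im[:,:,::-1]);W=Cam('wrist',s);print(s['finger_gap'])
g=(.5924,.0475,0,np.radians(83.45))
t=place(np.array([[-.05,0,.026]]),*g)[0]
t[2]+=.04; print(t)
plan(t,173.45)
```

```text
0.02056973150984794
[ 0.58669649 -0.00217363  0.066     ]
clock 5.2 tcp [0.4353 0.0472 0.0653] jaw 148.18 xax [ 0.003 -0.    -1.   ] J [-0.08  0.18 -0.57  0.82  0.   -1.09]
turn x -25.27 shift turned frame cm [ -0.02 -15.6   -3.18] | unturned [ -0.02 -15.47   3.79]
```

View pics/w3.png

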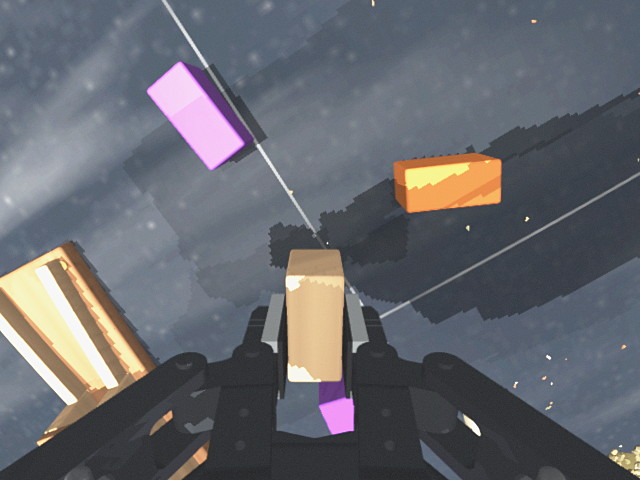

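Call:
{"op": "step_arm", "data": {"targets": [[[-8.42,0,0],[0,0,0],1.5],[[-8.42,0,0],[0,0,0],1.5],[[-8.43,0,0],[0,0,0],1.5],[[0,0,0],[0,-3.1,-0.64],1.5],[[0,0,0],[0,-3.1,-0.64],1.5],[[0,0,0],[0,-3.1,-0.64],1.5],[[0,0,0],[0,-3.1,-0.64],1.5],[[0,0,0],[0,-3.2,-0.62],1.5],[[0,0,0],[0,0,0],1.5],[[0,0,0],[0,0,0],1.5]]}}

```text
clock: 6.2
tcp_pos: [0.5845, -0.0022, 0.0624]
orientation: [0.527, -0.47, 0.528, 0.471]
wrist_force: [0.6, 0.2, -0.3]
finger_gap: 0.0204
```

Run:
```python
from h import *
s=get_state(); im=read_camera('wrist'); cv2.imwrite('pics/w4r.png',im[:,:,::-1]);W=Cam('wrist',s)
g=(.5924,.0475,0,np.radians(83.45))
t=place(np.array([[-.05,0,.026]]),*g)[0]
plan(t,173.45)
o=im[:,:,::-1].copy()
for V in GUIDE+[fence(1),fence(-1)]:
    h=cv2.convexHull(W.proj(place(V,*g)).astype(np.float32)); cv2.polylines(o,[np.round(h*16).astype(np.int32)],True,(0,255,0),1,cv2.LINE_AA,4)
cv2.imwrite('pics/w4.png',o)
```

```text
clock 6.25 tcp [ 0.5837 -0.0019  0.0625] jaw 173.44 xax [-0.003  0.001 -1.   ] J [-0.14  0.43 -0.21  0.93  0.   -1.6 ]
turn x -0.01 shift turned frame cm [ 3.65 -0.31  0.  ] | unturned [ 3.65 -0.31  0.  ]
```

View pics/w4.png

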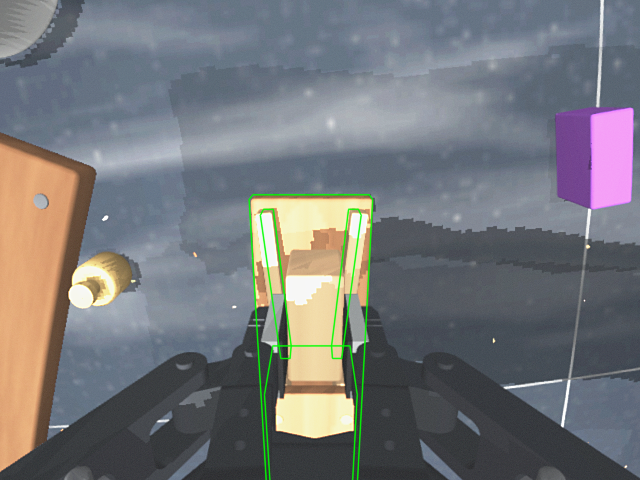

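Call:
{"op": "step_arm", "data": {"targets": [[[0,0,0],[0,-0.3,0],1.5],[[0,0,0],[0.9,0,0],1.5],[[0,0,0],[0.8,0,0],1.5],[[0,0,0],[0.8,0,0],1.5],[[0,0,0],[0.4,0,0],1.5],[[0,0,0],[0.3,0,0],1.5],[[0,0,0],[0.2,0,0],1.5],[[0,0,0],[0.1,0,0],1.5],[[0,0,0],[0,0,0],1.5],[[0,0,0],[0,0,0],1.5]]}}

```text
clock: 7.25
tcp_pos: [0.5885, -0.0025, 0.029]
orientation: [0.528, -0.471, 0.528, 0.471]
wrist_force: [1.0, 0.1, -0.1]
finger_gap: 0.0199
```

Run:
```python
from h import *
s=get_state(); im=read_camera('wrist');W=Cam('wrist',s)
g=(.5924,.0475,0,np.radians(83.45))
plan(place(np.array([[-.05,0,.026]]),*g)[0],173.45)
o=im[:,:,::-1].copy()
for V in GUIDE+[fence(1),fence(-1)]:
    h=cv2.convexHull(W.proj(place(V,*g)).astype(np.float32)); cv2.polylines(o,[np.round(h*16).astype(np.int32)],True,(0,255,0),1,cv2.LINE_AA,4)
cv2.imwrite('pics/w5.png',cv2.resize(np.hstack([im[150:450,200:430,::-1],o[150:450,200:430]]),None,fx=1.7,fy=1.7))
```

```text
clock 7.3 tcp [ 0.5885 -0.0025  0.0291] jaw 173.45 xax [ 0.001  0.    -1.   ] J [-0.14  0.47 -0.24  0.86  0.   -1.6 ]
turn x 0.0 shift turned frame cm [0.31 0.18 0.01] | unturned [0.31 0.18 0.01]
```

View pics/w5.png

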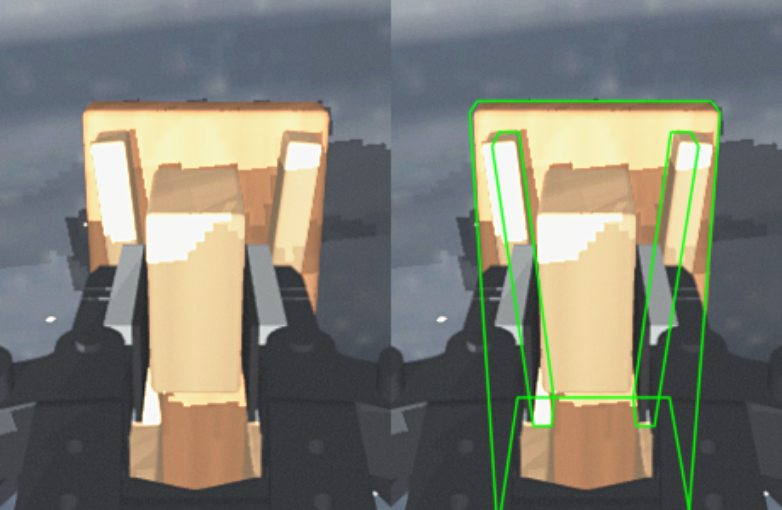

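Call:
{"op": "step_arm", "data": {"targets": [[[0,0,0],[0,0.22,0],1.5],[[0,0,0],[0.1,0,0],1.5],[[0,0,0],[0.1,0,0],1.5],[[0,0,0],[0.05,0,0],1.5],[[0,0,0],[0,0,0],1.5],[[0,0,0],[0,0,0],1.5],[[0,0,0],[0,0,0],1.5],[[0,0,0],[0,0,0],1.5],[[0,0,0],[0,0,0],1.5],[[0,0,0],[0,0,0],1.5]]}}

```text
clock: 8.3
tcp_pos: [0.5861, -0.0022, 0.0263]
orientation: [0.528, -0.471, 0.528, 0.471]
wrist_force: [0.1, 1.0, -0.3]
finger_gap: 0.0201
```

Run:
```python
from h import *
s=get_state(); im=read_camera('wrist');W=Cam('wrist',s)
g=(.5924,.0475,0,np.radians(83.45))
plan(place(np.array([[-.05,0,.026]]),*g)[0],173.45)
S=read_camera('side')
cv2.imwrite('pics/w6.png',np.hstack([cv2.resize(im[150:450,200:430,::-1],(391,510)),cv2.resize(S[200:300,280:380,::-1],(409,510),interpolation=cv2.INTER_CUBIC)]))
```

```text
clock 8.35 tcp [ 0.5861 -0.0022  0.0263] jaw 173.45 xax [ 0.  0. -1.] J [-0.14  0.47 -0.25  0.85  0.   -1.6 ]
turn x 0.0 shift turned frame cm [ 0.03 -0.06  0.01] | unturned [ 0.03 -0.06  0.01]
```

View pics/w6.png

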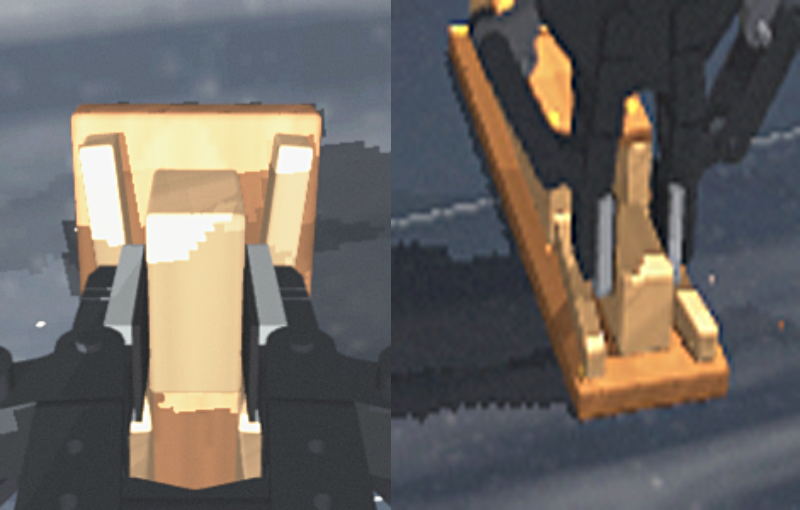

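Call:
{"op": "step_arm", "data": {"targets": [[[0,0,0],[0.08,0,0],1.5],[[0,0,0],[0,0,0],3.8],[[0,0,0],[0,0,0],3.8],[[0,0,0],[0,0,0],3.8],[[0,0,0],[0,0,0],3.8],[[0,0,0],[-1.0,0,0],3.8],[[0,0,0],[-3.0,0,0],3.8],[[0,0,0],[-4.0,0,0],3.8],[[0,0,0],[-4.0,0,0],3.8],[[0,0,0],[0,0,0],3.8]]}}

```text
clock: 9.4
tcp_pos: [0.59, -0.0027, 0.1527]
orientation: [0.53, -0.474, 0.525, 0.468]
wrist_force: [0.2, 0.3, -0.2]
finger_gap: 0.0381
```

Run:
```python
from h import *
s=get_state(); im=read_camera('wrist');W=Cam('wrist',s)
T=Cam('top')
cv2.imwrite('pics/w7.png',im[:,:,::-1])
m=silhouettes('wrist','root_block'); 
for d in m[:5]: print(round(d['p'],2),d['extent'])
g=silhouettes('wrist','guide')
for d in g[:1]: print('guide',d['p'],d['extent']);
M=min(m,key=lambda d:abs(d['extent'][0]+d['extent'][2]/2-314))
p,e=fit([W],[M['mask']],BLOCK,(.587,-.002,.012,1.457),np.array([0,1,3]));print(p,e)
from_g=place(np.array([[0,0,0]]),0,0,0,0)
a=np.radians(83.45);d=p[:2]-[.5924,.0475];print('block in guide',d@[np.cos(a),np.sin(a)],d@[-np.sin(a),np.cos(a)],np.degrees(p[3]))
for x in (-.065,-.255):
    pass
# stick grasp: stick frame grip centre
st=(.5123,-.2547,0,np.radians(109.3))
t=place(np.array([[-.065,0,.02]]),*st)[0];print('grip',t)
t[2]=.14;plan(t,199.3)
```

```text
0.92 [458.1, 336.6, 41.4, 26.5]
0.71 [579.0, 222.3, 61.0, 48.8]
0.59 [495.0, 107.1, 51.6, 72.9]
0.56 [308.1, 190.8, 28.8, 73.3]
guide 0.93 [279.0, 166.5, 85.2, 273.4]
[ 5.86687369e-01 -8.27755963e-04  1.20000000e-02  1.45439801e+00] 0.03953919689924783
block in guide -0.04866394681187668 0.00016258519183292664 83.33086777056853
grip [ 0.53378344 -0.31604706  0.02      ]
clock 9.55 tcp [ 0.5861 -0.0022  0.1458] jaw 173.45 xax [ 0.001 -0.    -1.   ] J [-0.14  0.37 -0.08  1.12  0.   -1.6 ]
turn x -25.85 shift turned frame cm [  0.58  15.31 -27.89] | unturned [  0.58   1.62 -31.78]
```

View pics/w7.png

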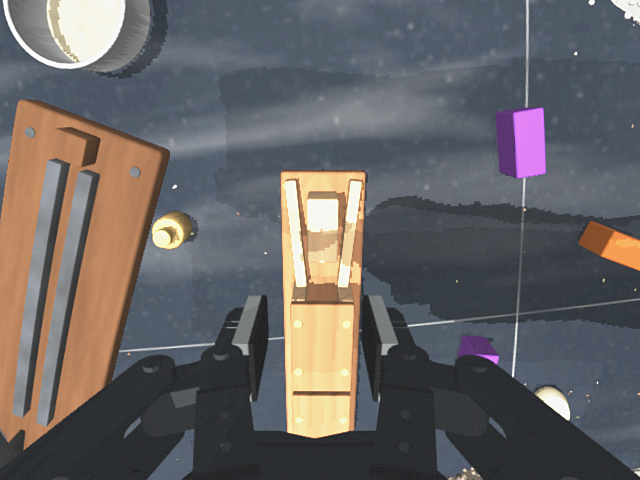

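The block lies in the trough, with its top at (308–337, 191–264): guide x −49 mm, y 0, aligned. On to the stick.

Call:
{"op": "step_arm", "data": {"targets": [[[-8.6,0,0],[0,0,0],5.0],[[-8.6,0,0],[0,0,0],5.0],[[-8.6,0,0],[0,0,0],5.0],[[0,0,0],[0,2.19,-3.98],5.0],[[0,0,0],[0,2.19,-3.98],5.0],[[0,0,0],[0,2.19,-3.98],5.0],[[0,0,0],[0,2.19,-3.98],5.0],[[0,0,0],[0,2.19,-3.98],5.0],[[0,0,0],[0,2.19,-3.98],5.0],[[0,0,0],[0,2.17,-4.0],5.0]]}}

```text
clock: 10.55
tcp_pos: [0.5318, -0.3169, 0.1435]
orientation: [0.41, -0.575, 0.409, 0.578]
wrist_force: [1.1, -0.2, 0.4]
finger_gap: 0.05
```

Run:
```python
from h import *
s=get_state(); im=read_camera('wrist');W=Cam('wrist',s)
S=Cam('side');T=Cam('top')
d=silhouettes('wrist','push_stick')
for x in d[:3]: print(x['p'],x['extent'])
M=d[0]['mask']; p0=(.5123,-.2547,0,np.radians(109.3))
o=im[:,:,::-1].copy()
ms=np.load('m_side_push_stick_306.npy')
p,e=fit([W],[M],STICK,p0,np.array([0,1,3]));print(p,np.degrees(p[3]),e)
p2,e=fit([W,S],[M,ms],STICK,p0,np.array([0,1,2,3]));print(p2,np.degrees(p2[3]),e)
for V in STICK:
    h=cv2.convexHull(W.proj(place(V,*p)).astype(np.float32)); cv2.polylines(o,[np.round(h*16).astype(np.int32)],True,(0,255,0),1,cv2.LINE_AA,4)
cv2.imwrite('pics/w8.png',o)
t=place(np.array([[-.065,0,.022]]),*p)[0];print(t);plan(t,np.degrees(p[3])+90)
```

```text
0.82 [296.8, 171.2, 25.0, 236.5]
0.52 [130.4, 455.3, 50.7, 24.7]
[ 0.51320249 -0.25478111  0.          1.91445811] 109.69036959550809 0.04313799568026019
[ 0.51290299 -0.25321339 -0.00278926  1.91406712] 109.66796756290962 0.07155738175180022
[ 0.5351034  -0.31598037  0.022     ]
clock 10.65 tcp [ 0.5314 -0.321   0.1433] jaw -161.14 xax [-0.002 -0.    -1.   ] J [-0.67  0.44  0.01  1.15 -0.   -2.57]
turn x -0.83 shift turned frame cm [12.13 -0.54  0.34] | unturned [12.13 -0.53  0.35]
```

View pics/w8.png

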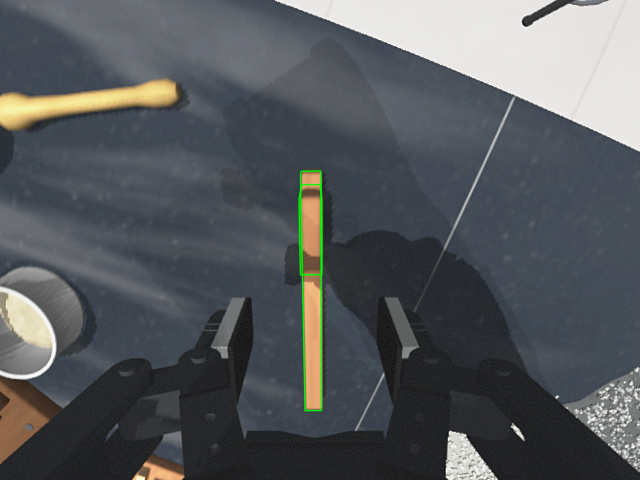

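Call:
{"op": "step_arm", "data": {"targets": [[[-0.8,0,0],[0,-0.5,0.3],5.0],[[0,0,0],[3,0,0],5.0],[[0,0,0],[3,0,0],5.0],[[0,0,0],[1.3,0,0],5.0],[[0,0,0],[0,0,0],5.0],[[0,0,0],[0,0,0],5.0],[[0,0,0],[0,0,0],5.0],[[0,0,0],[0,0,0],5.0],[[0,0,0],[0,0,0],5.0],[[0,0,0],[0,0,0],5.0]]}}

```text
clock: 11.65
tcp_pos: [0.5374, -0.3117, 0.0731]
orientation: [-0.405, 0.58, -0.405, -0.579]
wrist_force: [0.4, 0.4, 0.3]
finger_gap: 0.0499
```

Run:
```python
from h import *
s=get_state(); im=read_camera('wrist');W=Cam('wrist',s);s2=get_state();print(s['tcp_pos'],s2['tcp_pos'],s['wrist_force'])
d=silhouettes('wrist','push_stick')
M=d[0]['mask']; print(d[0]['extent'],d[0]['p']); p0=(.5132,-.2548,0,np.radians(109.7))
o=im[:,:,::-1].copy()
p,e=fit([W],[M],STICK,p0,np.array([0,1,3]));print(p,np.degrees(p[3]),e)
p2,e=fit([W],[M],STICK,p0,np.array([0,1,2,3]));print(p2,np.degrees(p2[3]),e)
for V in STICK:
    h=cv2.convexHull(W.proj(place(V,*p)).astype(np.float32)); cv2.polylines(o,[np.round(h*16).astype(np.int32)],True,(0,255,0),1,cv2.LINE_AA,4)
cv2.imwrite('pics/w9.png',o)
t=place(np.array([[-.065,0,.023]]),*p)[0];print(t);plan(t,np.degrees(p[3])+90)
```

```text
[ 0.53737476 -0.31169988  0.07311983] [ 0.53728676 -0.3116695   0.07297417] [0.43470932 0.39208652 0.28387054]
[308.3, 187.4, 33.7, 251.8] 0.84
[ 0.51309951 -0.25430693  0.          1.91593642] 109.77507093352212 0.16659954408623712
[ 0.51250609 -0.25351623 -0.00840834  1.91667791] 109.81755520424493 0.14424921857511938
[ 0.53509086 -0.31547375  0.023     ]
clock 11.75 tcp [ 0.5372 -0.3116  0.0728] jaw -159.97 xax [ 0. -0. -1.] J [-0.65  0.49 -0.09  0.99  0.   -2.58]
turn x 0.25 shift turned frame cm [ 4.98  0.33 -0.3 ] | unturned [ 4.98  0.33 -0.29]
```

View pics/w9.png

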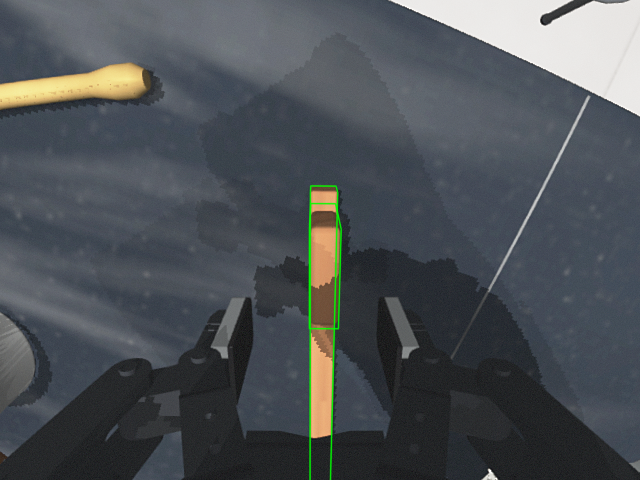

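Call:
{"op": "step_arm", "data": {"targets": [[[0,0,0],[0,0.35,-0.3],5.0],[[0,0,0],[2.5,0,0],5.0],[[0,0,0],[2.0,0,0],5.0],[[0,0,0],[0.45,0,0],5.0],[[0,0,0],[0,0,0],0.8],[[0,0,0],[0,0,0],0.8],[[0,0,0],[0,0,0],0.8],[[0,0,0],[0,0,0],0.8],[[0,0,0],[0,0,0],0.8],[[0,0,0],[0,0,0],0.8]], "force": 80}}

```text
clock: 12.75
tcp_pos: [0.5356, -0.316, 0.0241]
orientation: [-0.405, 0.58, -0.405, -0.579]
wrist_force: [-0.7, -0.3, 6.0]
finger_gap: 0.0124
```

Call:
{"op": "step_arm", "data": {"targets": [[[0,0,0],[-1,0,0],0.8],[[0,0,0],[-2,0,0],0.8],[[0,0,0],[-2,0,0],0.8],[[8.5,0,0],[0,0,0],0.8],[[8.5,0,0],[0,0,0],0.8],[[8.5,0,0],[0,0,0],0.8],[[0,0,0],[0,0,0],0.8],[[0,0,0],[0,0,0],0.8],[[0,0,0],[0,0,0],0.8],[[0,0,0],[0,0,0],0.8]]}}

```text
clock: 13.75
tcp_pos: [0.5348, -0.3153, 0.0729]
orientation: [0.523, -0.476, 0.523, 0.476]
wrist_force: [0.6, -0.1, -0.7]
finger_gap: 0.0128
```

Run:
```python
from h import *
s=get_state(); im=read_camera('wrist');sd=read_camera('side');W=Cam('wrist',s);print(s['tcp_pos'],s['wrist_force'],s['finger_gap'])
cv2.imwrite('pics/w10.png',np.vstack([np.hstack([im[:,:,::-1],sd[:,:,::-1]])[:, :]]) if 0 else cv2.resize(np.hstack([im[:,:,::-1],sd[:,:,::-1]]),(800,300)))
cv2.imwrite('pics/s10.png',cv2.resize(sd[180:420,230:550,::-1],(800,600),interpolation=cv2.INTER_CUBIC))
g=(.5924,.0475,0,np.radians(83.45))
t=place(np.array([[-.255,0,.075]]),*g)[0];print(t);plan(t,173.45)
```

```text
[ 0.53477867 -0.31534199  0.07292003] [ 0.57504029 -0.07652046 -0.67363475] 0.012797835146454458
[ 0.56331209 -0.20583554  0.075     ]
clock 13.85 tcp [ 0.5348 -0.3154  0.0729] jaw 174.58 xax [-0.  0. -1.] J [-0.66  0.49 -0.09  0.99  0.   -2.14]
turn x 1.13 shift turned frame cm [-0.21 -1.58 11.21] | unturned [-0.21 -1.8  11.18]
```

View pics/w10.png

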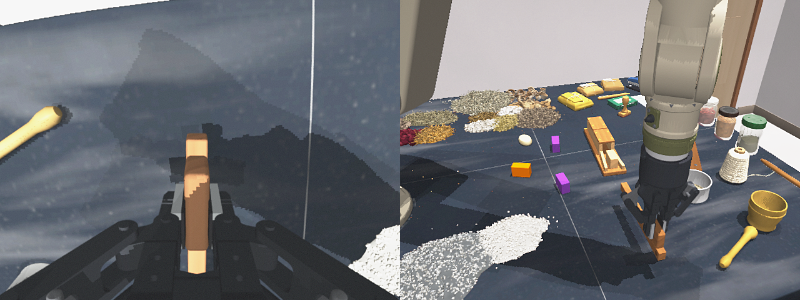

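View pics/s10.png

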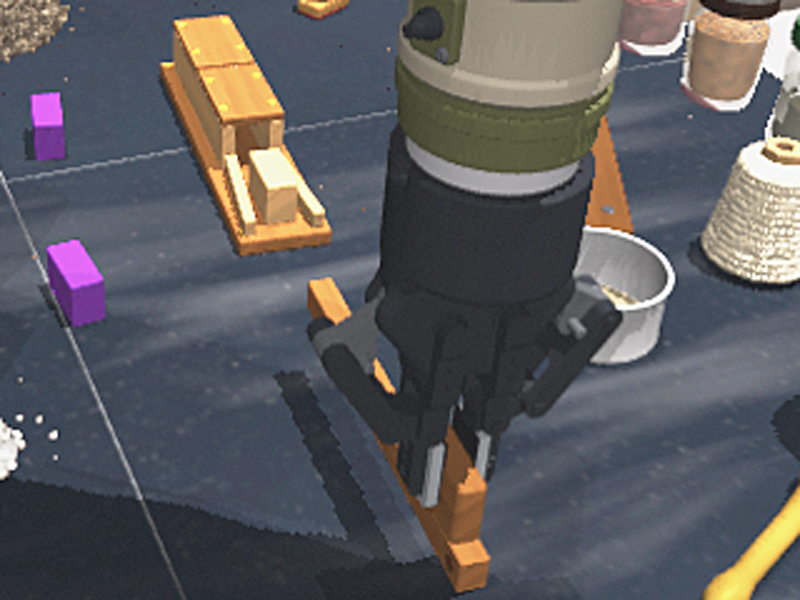

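Call:
{"op": "step_arm", "data": {"targets": [[[1.13,0,0],[0,0,0],0.8],[[0,0,0],[0,-0.4,2.8],0.8],[[0,0,0],[0,-0.4,2.8],0.8],[[0,0,0],[0,-0.4,2.8],0.8],[[0,0,0],[0,-0.4,2.8],0.8],[[0,0,0],[1.5,0,0],0.8],[[0,0,0],[1.0,0,0],0.8],[[0,0,0],[0.6,0,0],0.8],[[0,0,0],[0,0,0],0.8],[[0,0,0],[0,0,0],0.8]]}}

```text
clock: 14.85
tcp_pos: [0.5635, -0.2067, 0.0419]
orientation: [0.528, -0.47, 0.528, 0.47]
wrist_force: [-1.0, 0.0, -0.6]
finger_gap: 0.0124
```

```bash
cat >> h.py <<'E'
G=(.5924,.0475,0,np.radians(83.45))
def ing(p):
    a=G[3];d=np.array(p[:2])-G[:2]; return np.array([d@[np.cos(a),np.sin(a)],d@[-np.sin(a),np.cos(a)]])
E
python3 - <<'E'
from h import *
s=get_state(); sd=read_camera('side');tp=read_camera('top');print(s['tcp_pos'],s['wrist_force'],s['finger_gap'],ing(s['tcp_pos']))
S=Cam('side');T=Cam('top')
tc=s['tcp_pos']; Rt=q2R(s['orientation']);z=Rt[:,2];yaw=np.arctan2(z[1],z[0]);c=tc+z*.065; pose=(c[0],c[1],tc[2]-.0235,yaw);print(pose,np.degrees(yaw))
o=[]
for cam,im in((S,sd),(T,tp)):
    im=im[:,:,::-1].copy()
    for V in STICK+[box(-.1,-.1,-.007,.007,0,.018)]:
        h=cv2.convexHull(cam.proj(place(V,*pose)).astype(np.float32)); cv2.polylines(im,[np.round(h*16).astype(np.int32)],True,(0,255,0),1,cv2.LINE_AA,4)
    for V in GUIDE:
        h=cv2.convexHull(cam.proj(place(V,*G)).astype(np.float32)); cv2.polylines(im,[np.round(h*16).astype(np.int32)],True,(255,0,0),1,cv2.LINE_AA,4)
    o.append(im)
cv2.imwrite('pics/a11.png',np.hstack([cv2.resize(o[0][170:370,280:440],(480,600),interpolation=cv2.INTER_CUBIC),cv2.resize(o[1][150:350,290:396],(320,600),interpolation=cv2.INTER_CUBIC)]))
E
```

```text
[ 0.56345602 -0.20665266  0.04193596] [-1.04076527  0.02873749 -0.62476709] 0.012386811424955742 [-2.55795374e-01 -2.36195895e-04]
(np.float64(0.5709942092899045), np.float64(-0.14209125124291402), np.float64(0.018435964621251473), np.float64(1.4545626066109945)) 83.34029839635784
```

View pics/a11.png

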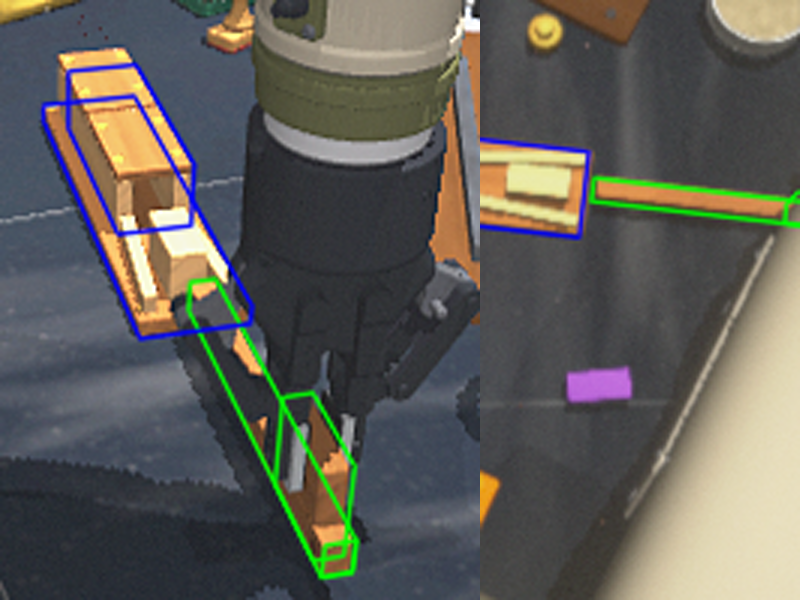

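Call:
{"op": "step_arm", "data": {"targets": [[[0,0,0],[0.2,-0.1,0.6],0.8],[[0,0,0],[0,0,0.6],0.8],[[0,0,0],[0,0,0.5],0.8],[[0,0,0],[0,0,0.5],0.8],[[0,0,0],[0,0,0.5],0.8],[[0,0,0],[0,0,0.5],0.8],[[0,0,0],[0,0,0.5],0.8],[[0,0,0],[0,0,0.5],0.8],[[0,0,0],[0,0,0.5],0.8],[[0,0,0],[0,0,0.3],0.8]]}}

```text
clock: 15.95
tcp_pos: [0.5704, -0.1559, 0.04]
orientation: [0.528, -0.47, 0.528, 0.471]
wrist_force: [0.9, -0.5, -1.0]
finger_gap: 0.0127
```

Run:
```python
from h import *
s=get_state();sd=read_camera('side');tp=read_camera('top');f=s['wrist_force'];print(s['tcp_pos'],f,ing(f[:2]+np.array(G[:2])),s['finger_gap'],ing(s['tcp_pos']))
plan(s['tcp_pos'],173.45)
cv2.imwrite('pics/a12.png',np.hstack([cv2.resize(sd[170:330,280:420,::-1],(525,600),interpolation=cv2.INTER_CUBIC),cv2.resize(tp[170:250,220:370,::-1],(275,147),interpolation=cv2.INTER_CUBIC)]) if 0 else np.vstack([cv2.resize(sd[180:300,280:440,::-1],(520,390),interpolation=cv2.INTER_CUBIC),cv2.resize(tp[185:240,230:360,::-1],(520,210),interpolation=cv2.INTER_CUBIC)]))
```

```text
[ 0.57036357 -0.15589818  0.03997046] [ 0.88985601 -0.47558523 -0.98677244] [-0.37097486 -0.93829776] 0.012716177714644982 [-0.20458423 -0.00130909]
clock 16.05 tcp [ 0.5703 -0.1559  0.0399] jaw 173.44 xax [-0.  0. -1.] J [-0.4   0.47 -0.22  0.89  0.   -1.86]
turn x -0.01 shift turned frame cm [-0.01 -0.01  0.  ] | unturned [-0.01 -0.01  0.  ]
```

View pics/a12.png

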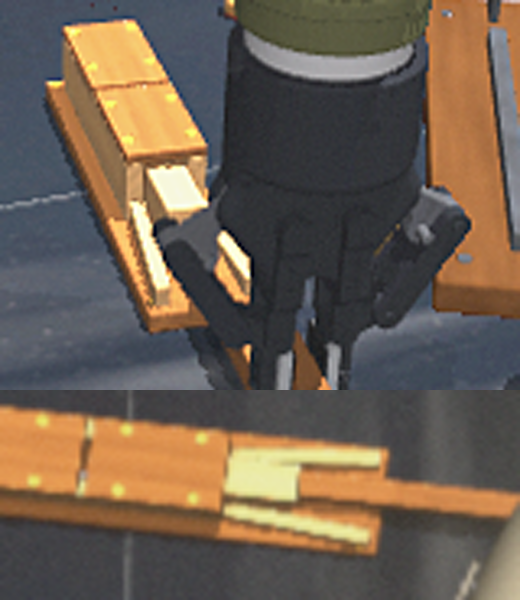

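Block entering the mouth straight, with the stick behind it. Continuing.

Call:
{"op": "step_arm", "data": {"targets": [[[0,0,0],[0,0,0.5],0.8],[[0,0,0],[0,0,0.5],0.8],[[0,0,0],[0,0,0.5],0.8],[[0,0,0],[0,0,0.5],0.8],[[0,0,0],[0,0,0.5],0.8],[[0,0,0],[0,0,0.5],0.8],[[0,0,0],[0,0,0.5],0.8],[[0,0,0],[0,0,0.3],0.8],[[0,0,0],[0,0,0],0.8],[[0,0,0],[0,0,0],0.8]]}}

```text
clock: 17.05
tcp_pos: [0.5747, -0.1186, 0.04]
orientation: [0.528, -0.47, 0.528, 0.47]
wrist_force: [-0.7, 0.3, 0.4]
finger_gap: 0.0129
```

```bash
cat >> h.py <<'E'
def rep():
    s=get_state();f=s['wrist_force'];i=ing(s['tcp_pos']);fg=ing(f[:2]+np.array(G[:2]))
    print('t',round(s['clock'],2),'guide x,y mm',(i*1000).round(2),'front~',round((i[0]+.165+.045)*1000,1),'z',round(s['tcp_pos'][2]*1000,2),'F along/lat/z',fg.round(2),f[2].round(2),'gap',s['finger_gap'].round(4),'T',s['ft_torque'].round(2))
E
python3 -c "
from h import *
rep()"
```

```text
Traceback (most recent call last):
  File "h.py", line 59, in rep
    print('t',round(s['clock'],2),'guide x,y mm',(i*1000).round(2),'front~',round((i[0]+.165+.045)*1000,1),'z',round(s['tcp_pos'][2]*1000,2),'F along/lat/z',fg.round(2),f[2].round(2),'gap',s['finger_gap'].round(4),'T',s['ft_torque'].round(2))
                                                                                                                                                                                             ^^^^^^^^^^^^^^^^^^^^^
AttributeError: 'float' object has no attribute 'round'
```

Call:
{"op": "step_arm", "data": {"targets": [[[0,0,0],[0,0,0.4],0.8],[[0,0,0],[0,0,0.4],0.8],[[0,0,0],[0,0,0.4],0.8],[[0,0,0],[0,0,0.4],0.8],[[0,0,0],[0,0,0.4],0.8],[[0,0,0],[0,0,0.4],0.8],[[0,0,0],[0,0,0.4],0.8],[[0,0,0],[0,0,0.2],0.8],[[0,0,0],[0,0,0],0.8],[[0,0,0],[0,0,0],0.8]]}}

```text
clock: 18.05
tcp_pos: [0.5779, -0.0884, 0.0399]
orientation: [0.528, -0.47, 0.528, 0.471]
wrist_force: [0.1, 0.4, -0.8]
finger_gap: 0.0125
```

```bash
sed -i "s/s\['finger_gap'\].round(4)/round(s['finger_gap'],4)/" h.py
python3 -c "
from h import *
rep()"
```

```text
t 18.05 guide x,y mm [-136.7    -1.14] front~ 73.3 z 39.87 F along/lat/z [ 0.39 -0.09] -0.81 gap 0.0125 T [-0.07  0.03 -0.04]
```

Call:
{"op": "step_arm", "data": {"targets": [[[0,0,0],[0,0,0.03],0.8],[[0,0,0],[0,0,0.03],0.8],[[0,0,0],[0,0,0.03],0.8],[[0,0,0],[0,0,0.03],0.8],[[0,0,0],[0,0,0.03],0.8],[[0,0,0],[0,0,0.03],0.8],[[0,0,0],[0,0,0.03],0.8],[[0,0,0],[0,0,0.03],0.8],[[0,0,0],[0,0,0.03],0.8],[[0,0,0],[0,0,0.03],0.8]]}}

```text
clock: 19.05
tcp_pos: [0.5786, -0.0859, 0.04]
orientation: [0.528, -0.47, 0.528, 0.47]
wrist_force: [-0.3, -2.9, -0.8]
finger_gap: 0.0123
```

```bash
python3 -c "
from h import *
rep()
tp=read_camera('top');sd=read_camera('side');w=read_camera('wrist')
cv2.imwrite('pics/a13.png',np.vstack([np.hstack([cv2.resize(sd[180:300,280:440,::-1],(400,300),interpolation=cv2.INTER_CUBIC),cv2.resize(w[:,:,::-1],(400,300))]),cv2.resize(tp[180:240,230:390,::-1],(800,300),interpolation=cv2.INTER_CUBIC)]))
rep()"
```

```text
t 19.05 guide x,y mm [-134.09   -1.47] front~ 75.9 z 40.02 F along/lat/z [-2.95 -0.  ] -0.84 gap 0.0123 T [-0.53 -0.17 -0.15]
t 19.2 guide x,y mm [-134.04   -1.47] front~ 76.0 z 40.0 F along/lat/z [-2.25 -1.2 ] -0.39 gap 0.0126 T [-0.55 -0.18 -0.13]
```

View pics/a13.png

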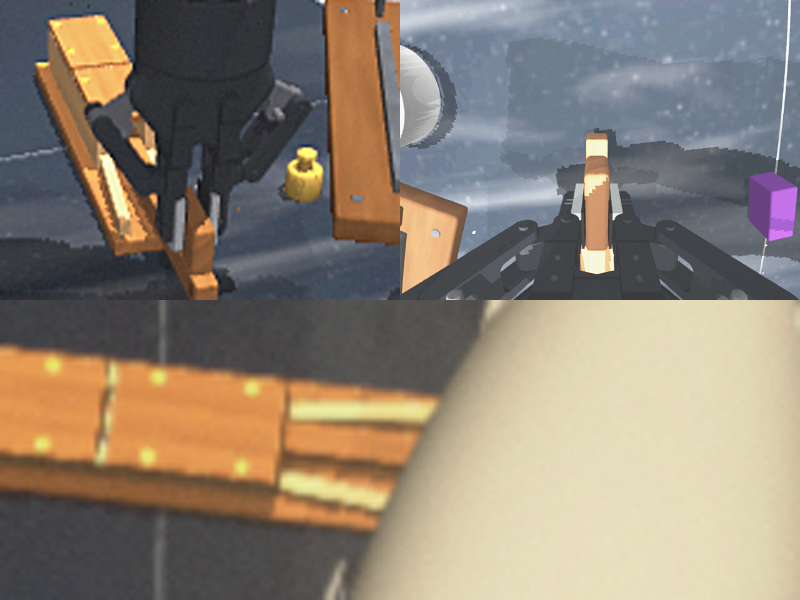

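Call:
{"op": "step_arm", "data": {"targets": [[[0,0,0],[0,0,0.03],0.8],[[0,0,0],[0,0,0.03],0.8],[[0,0,0],[0,0,0.03],0.8],[[0,0,0],[0,0,0.03],0.8],[[0,0,0],[0,0,0.03],0.8],[[0,0,0],[0,0,0.03],0.8],[[0,0,0],[0,0,0.03],0.8],[[0,0,0],[0,0,0.03],0.8],[[0,0,0],[0,0,0.03],0.8],[[0,0,0],[0,0,0.03],0.8]]}}

```text
clock: 20.2
tcp_pos: [0.5789, -0.0829, 0.04]
orientation: [0.528, -0.47, 0.528, 0.47]
wrist_force: [1.6, -2.7, -0.6]
finger_gap: 0.0122
```

```bash
python3 -c "
from h import *
rep()"
```

```text
t 20.2 guide x,y mm [-131.11   -1.42] front~ 78.9 z 39.97 F along/lat/z [-2.47 -1.89] -0.6 gap 0.0122 T [-0.57 -0.12 -0.21]
```

Call:
{"op": "step_arm", "data": {"targets": [[[0,0,0],[0,0,0.03],0.8],[[0,0,0],[0,0,0.03],0.8],[[0,0,0],[0,0,0.03],0.8],[[0,0,0],[0,0,0.03],0.8],[[0,0,0],[0,0,0.03],0.8],[[0,0,0],[0,0,0.03],0.8],[[0,0,0],[0,0,0.03],0.8],[[0,0,0],[0,0,0.03],0.8],[[0,0,0],[0,0,0.03],0.8],[[0,0,0],[0,0,0.03],0.8]]}}

```text
clock: 21.2
tcp_pos: [0.5792, -0.0799, 0.04]
orientation: [0.528, -0.47, 0.528, 0.47]
wrist_force: [1.5, -3.0, 0.2]
finger_gap: 0.0126
```

```bash
python3 -c "
from h import *
rep()"
```

```text
t 21.2 guide x,y mm [-128.09   -1.39] front~ 81.9 z 39.97 F along/lat/z [-2.76 -1.84] 0.21 gap 0.0126 T [-0.52 -0.16 -0.22]
```

Call:
{"op": "step_arm", "data": {"targets": [[[0,0,0],[0,0,0.03],0.8],[[0,0,0],[0,0,0.03],0.8],[[0,0,0],[0,0,0.03],0.8],[[0,0,0],[0,0,0.03],0.8],[[0,0,0],[0,0,0.03],0.8],[[0,0,0],[0,0,0.03],0.8],[[0,0,0],[0,0,0.03],0.8],[[0,0,0],[0,0,0.03],0.8],[[0,0,0],[0,0,0.03],0.8],[[0,0,0],[0,0,0.03],0.8]]}}

```text
clock: 22.2
tcp_pos: [0.5795, -0.077, 0.04]
orientation: [0.528, -0.47, 0.528, 0.47]
wrist_force: [1.0, -1.6, -0.2]
finger_gap: 0.0127
```

```bash
python3 -c "
from h import *
rep()"
```

```text
t 22.2 guide x,y mm [-125.12   -1.4 ] front~ 84.9 z 39.98 F along/lat/z [-1.51 -1.23] -0.24 gap 0.0127 T [-0.49 -0.18 -0.19]
```

Call:
{"op": "step_arm", "data": {"targets": [[[0,0,0],[0,0,0.03],0.8],[[0,0,0],[0,0,0.03],0.8],[[0,0,0],[0,0,0.03],0.8],[[0,0,0],[0,0,0.03],0.8],[[0,0,0],[0,0,0.03],0.8],[[0,0,0],[0,0,0.03],0.8],[[0,0,0],[0,0,0.03],0.8],[[0,0,0],[0,0,0.03],0.8],[[0,0,0],[0,0,0.03],0.8],[[0,0,0],[0,0,0.03],0.8]]}}

```text
clock: 23.2
tcp_pos: [0.5799, -0.074, 0.04]
orientation: [0.528, -0.47, 0.528, 0.47]
wrist_force: [0.3, -2.6, -0.5]
finger_gap: 0.0123
```

```bash
python3 -c "
from h import *
rep()"
```

```text
t 23.2 guide x,y mm [-122.09   -1.43] front~ 87.9 z 39.99 F along/lat/z [-2.55 -0.59] -0.51 gap 0.0123 T [-0.56 -0.22 -0.14]
```

Call:
{"op": "step_arm", "data": {"targets": [[[0,0,0],[0,0,0.03],0.8],[[0,0,0],[0,0,0.03],0.8],[[0,0,0],[0,0,0.03],0.8],[[0,0,0],[0,0,0.03],0.8],[[0,0,0],[0,0,0.03],0.8],[[0,0,0],[0,0,0.03],0.8],[[0,0,0],[0,0,0.03],0.8],[[0,0,0],[0,0,0.03],0.8],[[0,0,0],[0,0,0.03],0.8],[[0,0,0],[0,0,0.03],0.8]]}}

```text
clock: 24.2
tcp_pos: [0.5802, -0.071, 0.04]
orientation: [0.528, -0.47, 0.528, 0.47]
wrist_force: [0.2, -2.0, -0.9]
finger_gap: 0.0126
```

```bash
python3 -c "
from h import *
rep()"
```

```text
t 24.2 guide x,y mm [-119.08   -1.4 ] front~ 90.9 z 40.02 F along/lat/z [-1.94 -0.38] -0.86 gap 0.0126 T [-0.52 -0.16 -0.19]
```

Call:
{"op": "step_arm", "data": {"targets": [[[0,0,0],[0,0,0.03],0.8],[[0,0,0],[0,0,0.03],0.8],[[0,0,0],[0,0,0.03],0.8],[[0,0,0],[0,0,0.03],0.8],[[0,0,0],[0,0,0.03],0.8],[[0,0,0],[0,0,0.03],0.8],[[0,0,0],[0,0,0.03],0.8],[[0,0,0],[0,0,0.03],0.8],[[0,0,0],[0,0,0.03],0.8],[[0,0,0],[0,0,0.03],0.8]]}}

```text
clock: 25.2
tcp_pos: [0.5805, -0.0682, 0.04]
orientation: [0.528, -0.47, 0.528, 0.47]
wrist_force: [0.2, -3.5, -0.5]
finger_gap: 0.0126
```

```bash
python3 -c "
from h import *
rep()"
```

```text
t 25.2 guide x,y mm [-116.29   -1.4 ] front~ 93.7 z 40.02 F along/lat/z [-3.42 -0.62] -0.52 gap 0.0126 T [-0.69 -0.09 -0.17]
```

The moment has risen from about −0.54 to −0.69 and the advance fell slightly short, so this is likely the first touch of the pad. I'll use finer steps.

Call:
{"op": "step_arm", "data": {"targets": [[[0,0,0],[0,0,0.01],0.8],[[0,0,0],[0,0,0.01],0.8],[[0,0,0],[0,0,0.01],0.8],[[0,0,0],[0,0,0.01],0.8],[[0,0,0],[0,0,0.01],0.8],[[0,0,0],[0,0,0.01],0.8],[[0,0,0],[0,0,0.01],0.8],[[0,0,0],[0,0,0.01],0.8],[[0,0,0],[0,0,0.01],0.8],[[0,0,0],[0,0,0.01],0.8]]}}

```text
clock: 26.2
tcp_pos: [0.5807, -0.0672, 0.04]
orientation: [0.528, -0.47, 0.528, 0.47]
wrist_force: [-0.2, -4.4, -0.6]
finger_gap: 0.0126
```

```bash
python3 -c "
from h import *
rep()"
```

```text
t 26.2 guide x,y mm [-115.24   -1.45] front~ 94.8 z 39.99 F along/lat/z [-4.36 -0.34] -0.62 gap 0.0126 T [-0.96 -0.05 -0.18]
```

Call:
{"op": "step_arm", "data": {"targets": [[[0,0,0],[0,0,0.01],0.8],[[0,0,0],[0,0,0.01],0.8],[[0,0,0],[0,0,0.01],0.8],[[0,0,0],[0,0,0.01],0.8],[[0,0,0],[0,0,0.01],0.8],[[0,0,0],[0,0,0],0.8],[[0,0,0],[0,0,0],0.8],[[0,0,0],[0,0,0],0.8],[[0,0,0],[0,0,0],0.8],[[0,0,0],[0,0,0],0.8]]}}

```text
clock: 27.2
tcp_pos: [0.5807, -0.0666, 0.04]
orientation: [0.528, -0.47, 0.528, 0.47]
wrist_force: [-0.2, -5.2, -0.4]
finger_gap: 0.0126
```

```bash
python3 -c "
from h import *
rep()"
```

```text
t 27.2 guide x,y mm [-114.7    -1.43] front~ 95.3 z 40.01 F along/lat/z [-5.18 -0.37] -0.4 gap 0.0126 T [-1.03 -0.09 -0.11]
```

Call:
{"op": "step_arm", "data": {"targets": [[[0,0,0],[0,0,-0.3],0.8],[[0,0,0],[0,0,-0.8],0.8],[[0,0,0],[0,0,-1.2],0.8],[[0,0,0],[0,0,-1.6],0.8],[[0,0,0],[0,0,-2.0],0.8],[[0,0,0],[0,0,-2.0],0.8],[[0,0,0],[0,0,-2.0],0.8],[[0,0,0],[0,0,-2.0],0.8],[[0,0,0],[0,0,-2.0],0.8],[[0,0,0],[0,0,-2.0],0.8]]}}

```text
clock: 28.2
tcp_pos: [0.5618, -0.2264, 0.0399]
orientation: [0.528, -0.47, 0.528, 0.47]
wrist_force: [0.2, -0.8, 0.0]
finger_gap: 0.0122
```

```bash
python3 -c "
from h import *
rep()
plan((.535,-.31,.0245),173.45)"
```

```text
t 28.2 guide x,y mm [-275.64   -0.89] front~ -65.6 z 39.89 F along/lat/z [-0.75 -0.3 ] 0.01 gap 0.0122 T [-0.06 -0.02  0.02]
clock 28.2 tcp [ 0.5618 -0.2264  0.0399] jaw 173.35 xax [-0.  0. -1.] J [-0.52  0.49 -0.18  0.9   0.   -1.97]
turn x -0.1 shift turned frame cm [ 1.54  1.71 -8.61] | unturned [ 1.54  1.7  -8.61]
```

Call:
{"op": "step_arm", "data": {"targets": [[[0,0,0],[0,0.4,-2.0],0.8],[[0,0,0],[0,0.4,-2.2],0.8],[[0,0,0],[0,0.5,-2.2],0.8],[[0,0,0],[0,0.4,-2.2],0.8],[[0,0,0],[0,0,0],0.8],[[0,0,0],[0.6,0,0],0.8],[[0,0,0],[0.4,0,0],0.8],[[0,0,0],[0.3,0,0],0.8],[[0,0,0],[0.1,0,0],0.8],[[0,0,0],[0,0,0],0.8]]}}

```text
clock: 29.2
tcp_pos: [0.5357, -0.3072, 0.0256]
orientation: [0.528, -0.47, 0.528, 0.471]
wrist_force: [-0.1, -0.2, -0.4]
finger_gap: 0.0127
```

```bash
python3 -c "
from h import *
rep()
sd=read_camera('side')
cv2.imwrite('pics/a14.png',cv2.resize(sd[200:440,260:580,::-1],(800,600),interpolation=cv2.INTER_CUBIC))
"
```

```text
t 29.2 guide x,y mm [-358.81   15.83] front~ -148.8 z 25.59 F along/lat/z [-0.17  0.08] -0.43 gap 0.0127 T [-0.01 -0.05 -0.04]
```

View pics/a14.png

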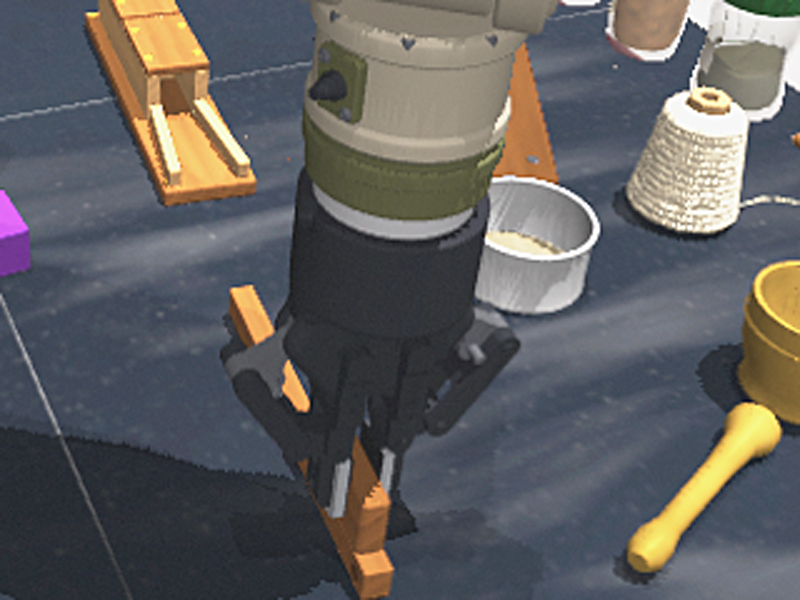

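Call:
{"op": "step_arm", "data": {"targets": [[[0,0,0],[0.05,0,0],0.8],[[0,0,0],[0.05,0,0],0.8],[[0,0,0],[0.05,0,0],0.8],[[0,0,0],[0,0,0],0.8],[[0,0,0],[0,0,0],4.5],[[0,0,0],[0,0,0],4.5],[[0,0,0],[0,0,0],4.5],[[0,0,0],[0,0,0],4.5],[[0,0,0],[0,0,0],4.5],[[0,0,0],[0,0,0],4.5]]}}

```text
clock: 30.25
tcp_pos: [0.5357, -0.308, 0.0245]
orientation: [0.528, -0.47, 0.528, 0.47]
wrist_force: [-0.5, 0.7, 0.6]
finger_gap: 0.045
```

Call:
{"op": "step_arm", "data": {"targets": [[[0,0,0],[-0.5,0,0],4.5],[[0,0,0],[-1.5,0,0],4.5],[[0,0,0],[-3,0,0],4.5],[[0,0,0],[-4,0,0],4.5],[[0,0,0],[-4,0,0],4.5],[[0,0,0],[-4,0,0],4.5],[[0,0,0],[0,0,-2],4.5],[[0,0,0],[0,0,0],4.5],[[0,0,0],[0,0,0],4.5],[[0,0,0],[0,0,0],4.5]]}}

```text
clock: 31.25
tcp_pos: [0.5326, -0.3271, 0.193]
orientation: [0.528, -0.469, 0.528, 0.471]
wrist_force: [0.4, 0.5, -0.5]
finger_gap: 0.0451
```

```bash
python3 -c "
from h import *
rep()
s=get_state();w=read_camera('wrist');sd=read_camera('side');tp=read_camera('top')
W=Cam('wrist',s);d=silhouettes('wrist','push_stick')
print(d[0]['p'],d[0]['extent'])
p,e=fit([W],[d[0]['mask']],STICK,(.543,-.243,0,1.456),np.array([0,1,2,3]));print(p,e)
cv2.imwrite('pics/a15.png',np.vstack([np.hstack([cv2.resize(sd[:,:,::-1],(400,300)),cv2.resize(w[:,:,::-1],(400,300))]),cv2.resize(tp[140:290,200:600,::-1],(800,300),interpolation=cv2.INTER_CUBIC)]))
"
```

```text
t 31.25 guide x,y mm [-378.96   16.64] front~ -169.0 z 192.97 F along/lat/z [ 0.56 -0.29] -0.48 gap 0.0451 T [ 0.01 -0.05 -0.05]
0.58 [301.4, 188.4, 19.8, 203.2]
[ 0.54376897 -0.24027568 -0.00542573  1.45544963] 0.09068391680794229
```

View pics/a15.png

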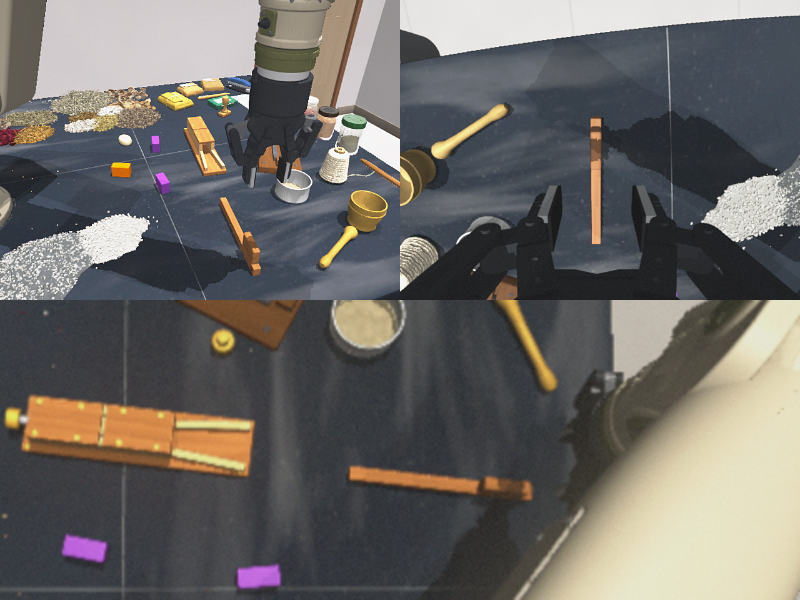

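```bash
python3 -c "
from h import *
tp=read_camera('top');cv2.imwrite('pics/a16.png',cv2.resize(tp[180:240,200:330,::-1],(780,360),interpolation=cv2.INTER_CUBIC))
T=Cam('top')
read_camera('side')
for l in('tin','weight','press_stone'):
    for c in('top','side'):
        d=find_in(c,l)
        if d: print(l,c,np.round(d[0]['extent']))
"
```

```text
tin top [365. 130.  41.  40.]
tin side [442. 270.  57.  55.]
weight top [205. 189. 124.  39.]
weight side [294. 188.  71.  92.]
press_stone top [198. 290.  26.  17.]
press_stone side [188. 214.  23.  18.]
```

View pics/a16.png

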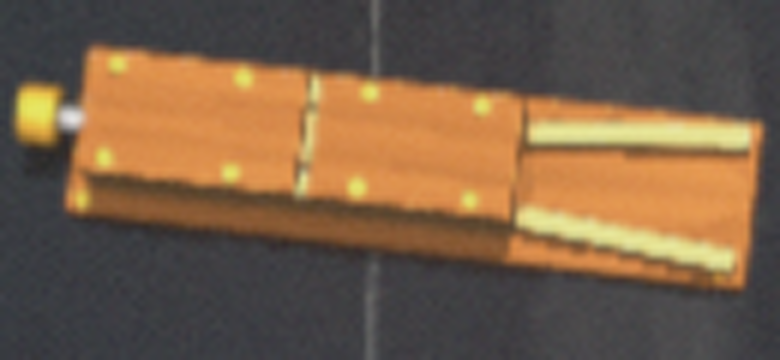

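Pale block shows through the knife slot (310,130) and the trough is empty. The tin and stone are unmoved. The network took the guide for the weight this time, but the picture shows the weight still at about (311,160). Handing in.

```bash
python3 -c "
from h import *
print(hand_in())"
```

```text
the job is handed in; nothing more can be done
None
```

I finished the job and handed it in at about 31.5 s; `hand_in()` reports no verdict.

- **Block:** I laid the pale block in the trough, about 49 mm before the mouth and centred. I then pushed it through with the stick in slow steps.
- **Contact with the pad:** The drag stayed level at about 2.5 N. It then rose by about 1 N per mm once the block's front was roughly 93 mm past the mouth. I stopped about 2 mm later with an estimated 2 N on the pad, far below the 15 N limit, and the block's centre about 73 mm past the mouth.
- **Stick:** I drew it straight out and set it upright on the worktop, about 11 cm clear of the guide.

**Last checks:** The pale block shows through the knife slot and the trough is empty. The stick is lying flat and released, and the tin and stone are where they were.

**Checks that failed or disagreed:**
- The last detection of the weight boxed the guide instead, so I confirmed by eye that the weight is still in place.
- The last free fit of the stick gave it a height of −5 mm, an error from part of it being hidden by the gripper.
- The side camera's calibration was about 5 mm off from the top and wrist cameras.
- I could not measure the pad force after drawing the stick out. That the block stays there rests on the leaf spring's drag, about 2.5 N against roughly 2 N from the pad.

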